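# Start the vortex mixer with a hand-held flask

### The arm

A 6-joint arm with a two-finger parallel gripper is mounted at the origin on the work surface. World frame = base frame: x ahead of the robot, y to its left, z up, the work surface at z = 0. Lengths are in m, angles in rad, forces in N, time in s.
With the tool pointing down it reaches from about 0.425 to 0.95 m from the base axis. Payload 3.5 kg.
Tool frame: the origin (TCP) lies between the finger pads, 19 mm behind the fingertips; this is the grasp point; z points along the fingers, y is the line along which they close (so a half turn about z gives the same grasp; the last joint's range is limited). The gripper opens to 85 mm and grips with 20 to 120 N. Pads are 22 mm wide; open, the fingers measure 114 mm over their backs; the gripper's body (76 mm by 85 mm) begins 54 mm behind the grasp point. The pads swing forward as they close: fully open they stand 13 mm farther back than shut.
Start: joints at [-1.355, 0.286, 1.577, -0, 1.279, -0.15], TCP at [0.241, -0.63, 0.25] pointing down, gripper open.
Joint ranges: [-2.77, 2.77], [-0.9, 2.22], [0.21, 2.48], [-1.53, 4.67], [0.24, 2.81], [-2.84, 2.84]. Speed limits (rad/s): [2.79, 2.79, 3.14, 3.14, 3.14, 3.14].

### API

Orientations are given as a unit quaternion [x, y, z, w].
In Python, from plant import readout, cams, sign_off gives the robot as it stands. The module is installed in compiled form; this text tells all that it offers.
- The arm moves only by the tool step_arm, never from a script. Its argument "increments" is a list of rows, each a list of 2 entries, a list of its own where there are three numbers: the shift along the world's x, y, z in mm, then the turn, a rotation vector about the world's x, y, z in rad. In form: [[[x, y, z], [rx, ry, rz]], ...]. A call has 1 to 8 rows; each row shifts and turns the commanded pose from where the row before left it; what a row does not reach is not made up. A row lasts 1/12 s, in which the tool goes at most 41.7 mm and 7.16 degrees, less where a joint would pass 70% of its speed; a pose out of reach is approached as far as the arm can. A call is refused whole if a number of a shift passes 41.7 or a number of a turn 0.125, either way. A call with a gripper value outside its range is refused whole. "fingers" is the opening, from -1 (shut) to 1 (fully open), set as the call begins (left out, the last holds). The fingers move at their own pace and stop on an object; "grip_force" is the grip in N (left out, the last holds). Time passes only in rows, so rows that do not move let the fingers close. It gives the time, the measured TCP pose, the force, the opening and the grip force at its end, in the units of the state.
- readout.get_state(): the state, without advancing time (a new reading comes with each control period).
- cams.read_camera(name): name is "scene" or "top"; returns the picture (480x640x3 uint8, red, green, blue); there is no depth.
- cams.get_calibration(name): a dict with "fx", "fy", "cx", "cy" (pixels), "distortion" ([k1, k2, p1, p2, k3] as OpenCV has them; the pictures are not rectified), "eye" and "rotation" of the camera in the world. Camera axes: x right, y up, looking along -z (the intrinsics and any distortion apply to the point x, -y, -z); pixel columns grow to the right and rows downward; lengths in m; the calibration is good to about 2 mm. A picture is of the moment at which its call begins. get_calibration takes no time and is no camera call.
- sign_off(): hands the job in; it is judged then, once.
The state is a dict: "time": time; "qpos": joint angles; "dq": joint speeds; "joint_efforts": joint torques, N m; "eef_pos": TCP position; "tcp_rot": TCP orientation; "contact_force": force on the tool from outside, world axes, zero at the start; "wrist_torque": the same for the moment, N m; "opening": opening from 0.0 (shut) to 1.0 (fully open); "finger_force": force on a finger pad.
Only numpy, scipy, OpenCV 4.12 (cv2) and the standard library are available. Lean on these libraries where they do the work, as an engineer would, in place of code of your own. Each camera call takes 0.05 s, during which the arm holds its last target. There are 200 camera calls.

### The job

Turn the vortex mixer's speed knob down until its pointer is on the zero mark, the long first mark of the dial and the slowest setting. Then take the stoppered round flask by its neck, lift it out of the cork ring, keep it upright, seat it in the mixer's sprung rubber cup and press it steadily down, without ramming the glass, until the cup is at or near the bottom of its travel, which starts the mixer. Finish while still gripping the neck and holding the flask pressed down; do not let go, and leave the jars, the spirit burner and the tube rack where they are.

Things in the scene. Friction and masses are not known exactly. Their poses are not given: they have to be found in the camera images.
- mixer: Touch-start vortex mixer, fixed: grey stepped housing 205 (its x) by 140 mm. Origin at bench level, 100 mm behind its front face; x points from the control side (towards the robot at yaw 0) to the cup end, z up. Front deck 70 mm high from x = -100 to +5 mm, rear top 100 mm high from x = +5 to +105. Vertical axes at y = 0: knob at x = -60, cup at x = +55 mm.
- knob_grip (a point): On the axis of the black speed knob, 26 mm above the front deck, 4 mm below the knob's top: the TCP height for fingers pointing down. The knob is a bar 38 mm long, 12 thick, 26 high on a skirt 40 mm across, 4 high; pinch the bar across its 12 mm. Turns with the knob: x along the bar to the pointer end (white line on top, middle to that end), z up.
- speed_knob (a joint): Speed knob angle, rad: 0 with the pointer on the zero mark, growing clockwise from above; turns -0.3 to 4.7, stays where left, friction 0.03 N m. At 0 the pointer is 135 degrees anticlockwise (from above) of the mixer's x axis: near left for someone facing its front. Zero is the longest, thickest of ten black marks 0.5 rad apart. Turn down = anticlockwise.
- mixer_cup (a joint): How far the sprung cup is pushed down, m: 0 up, 0.010 at the bottom stop. It starts to sink at about 5 N (the flask's weight alone does not sink it) and takes about 13 N at the bottom, 0.8 N per mm; it springs back up when let go.
- cup_seat (a point): Point on the cup's axis, moving with the cup, where the flask's origin lies when the flask is seated; 126 mm above the bench with the cup up. The cup is a black rubber ring, 74 mm outside, 50 mm inside, its rim 12 mm above this point, its inner floor 6 mm below it. z up.
- flask: Round-bottom amber glass flask with white stopper, standing in the cork ring: bulb 64 mm across, straight neck 25 mm across from 61 to 106 mm above the origin, stopper 23 mm across up to 122 mm. Origin at the lowest point of the bulb, z up along the neck. About 0.15 kg, heavy at the bottom. A good grip has the TCP 86 mm above the origin.
- cork_ring: Loose cork ring, 90 mm outside, 50 mm inside, 25 mm high, origin at the middle of its underside. The flask stands in it with its origin 13 mm above the bench.
- jar_a: Bystander: glass jar with black lid, 68 mm across, 75 mm high; origin under its centre.
- jar_b: Bystander: smaller glass jar with black lid, 60 mm across, 65 mm high; origin under its centre.
- spirit_burner: Bystander: squat glass spirit burner (unlit) with steel wick holder, 76 mm across, 80 mm high; origin under its centre.
- tube_rack: Bystander: white test-tube rack 65 by 210 mm (long along its y) and 58 mm high with four stoppered tubes up to 112 mm; origin under its centre.
There are look-alikes about, which are no part of the job. Leave any blue look-alike of the flask alone. There is more than one size of the cork_ring; the one meant has the size given above.

How it is judged:
On the way, in this order (a step that is already met when the one before it is completed fails the run):
1. the speed knob's pointer is on the zero mark (within 0.12 rad) while the cup is up (value of joint speed_knob between -0.12 and 0.12 rad and value of joint mixer_cup below 0.003 m), for 0.3 s.
2. the flask is lifted by its neck, clear of the cork ring (its bottom more than 80 mm above the bench) (contact force between the fingers and flask above 3 N and z of the grasp point in the frame of flask between 0.055 and 0.115 m and distance between the grasp point and flask below 0.125 m and height (world z) of flask above 0.08 m and distance between flask and cork_ring above 0.05 m), for 0.1 s.
3. the flask stands upright in the cup, gripped by the neck, and presses the cup down by more than 6.5 mm (contact force between the fingers and flask above 3 N and z of the grasp point in the frame of flask between 0.055 and 0.115 m and distance between the grasp point and flask below 0.125 m and horizontal distance between flask and cup_seat below 0.006 m and z of flask in the frame of cup_seat between -0.004 and 0.004 m and angle between flask's own z axis and vertical below 0.2 rad and value of joint mixer_cup above 0.0065 m), for 0.3 s.
At the end, for the whole second after the job is handed in: Knob within 0.12 rad of zero. Flask seated in the cup (origin within 6 mm of the cup axis, 4 mm of the seated height), upright within 0.2 rad, at rest, cup down more than 6.5 mm of 10, fingers still gripping the neck (over 3 N, TCP 55 to 115 mm above the flask origin) (all of step 3 and value of joint speed_knob between -0.12 and 0.12 rad and linear speed of flask below 0.02 m/s); the arm keeps its last pose, push and grip.
It fails at once if the flask is forced: it presses on the mixer with more than 80 N, summed round the ring (contact force between flask and mixer above 80 N).
It fails at once if the flask is tipped more than 0.6 rad (angle between flask's own z axis and vertical above 0.6 rad).
It fails at once if a bystander is moved more than 20 mm or tipped more than 0.3 rad (distance of any of jar_a, jar_b, spirit_burner, tube_rack from where it was at the start of the episode above 0.02 m or angle between any of jar_a, jar_b, spirit_burner, tube_rack's own z axis and vertical above 0.3 rad).
It also fails if it takes over 64 s, if anything falls off the work surface, if the arm or the gripper's body presses on something with over 40 N, if the wrist force passes 120 N, or if a joint passes its speed limit or range.

## Working session

There is one attempt and no reset: what is moved stays moved. The work goes in short steps, Python scripts to look and compute and a tool call to move; the robot and the scene stay as the last step left them, time stands still between calls to the robot, and variables do not carry over. Pictures are saved under pics/ and viewed, at most 10 in all, crops included, and the job is handed in when it is done.

Besides the shell and the picture viewer there is one more tool, called after "Emit:" as a command line: name --argument value ..., lists and objects as JSON in quotes. step_arm: Moves the arm, as the interface text tells. Its arguments: {"type":"object","properties":{"increments":{"type":"array","items":{"type":"array"}},"fingers":{"type":"number"},"grip_force":{"type":"number"}},"required":["increments"]}

```bash
mkdir -p pics; python3 - <<'E'
from plant import readout, cams
import cv2
for n in("scene","top"):
    im=cams.read_camera(n); cv2.imwrite(f"pics/{n}0.png",im[:,:,::-1])
    c=cams.get_calibration(n); print(n,{k:(v.tolist() if hasattr(v,'tolist') else v) for k,v in c.items()})
s=readout.get_state(); print(s)
E
```

```text
scene {'fx': 550.747297599131, 'fy': 550.747297599131, 'cx': 310.88645465019596, 'cy': 236.19499735788696, 'distortion': [-0.02625727625740667, 0.0, 0.0, 0.0, 0.0], 'eye': [1.3913645850001255, 0.48251056850405294, 0.7203711174233978], 'rotation': [0.23249598169887997, 0.4179187633535415, 0.7604174687255906, 0.4393800166005346]}
top {'fx': 561.8100801755091, 'fy': 561.8100801755091, 'cx': 319.12649901775603, 'cy': 246.31241463994104, 'distortion': [-0.014541859113089165, 0.0, 0.0, 0.0, 0.0], 'eye': [0.41861981061269415, -0.005611794019577001, 1.4071186396010407], 'rotation': [0.04149321910495305, -0.04595187592690887, -0.7038189264368125, 0.707676237170953]}
{'time': 0.1, 'qpos': array([-1.35496935e+00,  2.87127674e-01,  1.57804210e+00, -1.63573852e-05,
        1.27856259e+00, -1.49987730e-01]), 'dq': array([ 1.70895084e-04, -2.13948546e-03, -4.06095711e-03,  1.44250261e-03,
        8.23093411e-04,  5.52569874e-05]), 'joint_efforts': array([ 9.69826360e-04, -4.07298732e+01, -2.93698758e+01, -1.47651645e-04,
        3.40336745e-03,  9.44218868e-06]), 'eef_pos': array([ 0.24136717, -0.62978121,  0.24874547]), 'tcp_rot': array([ 9.83318041e-01,  1.81891414e-01, -4.30381113e-05, -1.06902003e-03]), 'contact_force': array([-0.29367983,  1.22788275, -0.2763105 ]), 'wrist_torque': array([0.01036211, 0.01387834, 0.01360629]), 'finger_force': 0.0, 'opening': 1.0029275757438334}
```

View pics/scene0.png

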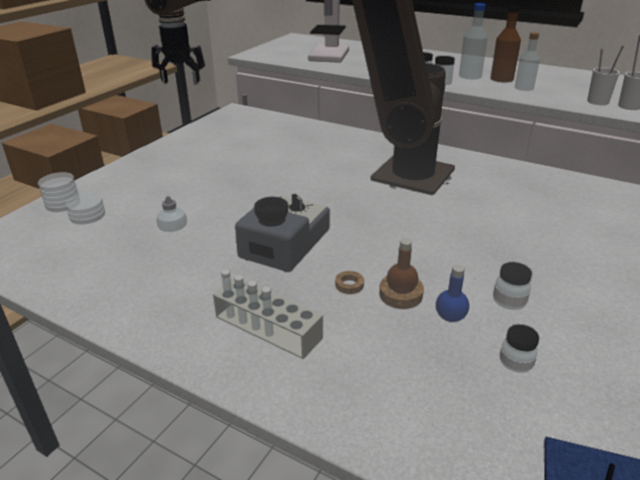

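View pics/top0.png

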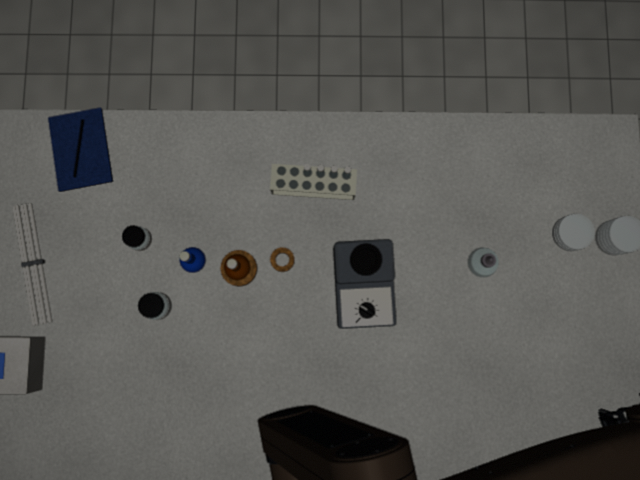

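The top view shows the mixer (knob at about 366,310, cup at 366,259), the amber flask in its ring (238,267), and the blue look-alike (192,259). I'll enlarge the mixer and the flask.

```bash
python3 - <<'E'
import cv2, numpy as np
t=cv2.imread("pics/top0.png")
a=cv2.resize(t[230:335,325:405],None,fx=5,fy=5,interpolation=cv2.INTER_CUBIC)
b=cv2.resize(t[240:295,208:268],None,fx=6.6,fy=6.6,interpolation=cv2.INTER_CUBIC)
o=np.zeros((525,800,3),np.uint8); o[:525,:400]=cv2.convertScaleAbs(a,alpha=1.6);o[:363,400:796]=cv2.convertScaleAbs(b,alpha=1.6)
cv2.imwrite("pics/crop0.png",o)
s=cv2.imread("pics/scene0.png")
a=cv2.resize(s[180:280,225:345],None,fx=3.3,fy=3.3,interpolation=cv2.INTER_CUBIC)
b=cv2.resize(s[230:315,370:440],None,fx=5.6,fy=5.6,interpolation=cv2.INTER_CUBIC)
o=np.zeros((480,800,3),np.uint8); o[:330,:396]=cv2.convertScaleAbs(a,alpha=1.6);o[:476,400:792]=cv2.convertScaleAbs(b,alpha=1.6)
cv2.imwrite("pics/crop1.png",o)
open("h.py","w").write('''
import cv2,numpy as np
from plant import readout,cams
from scipy.spatial.transform import Rotation as R
def proj(n,P):
    c=cams.get_calibration(n);K=np.array([[c["fx"],0,c["cx"]],[0,c["fy"],c["cy"]],[0,0,1]])
    p=(np.atleast_2d(P)-c["eye"])@R.from_quat(c["rotation"]).as_matrix()*[1,-1,-1]
    return cv2.projectPoints(p,np.zeros(3),np.zeros(3),K,np.array(c["distortion"]))[0][:,0]
def unproj(n,uv,z):
    c=cams.get_calibration(n);K=np.array([[c["fx"],0,c["cx"]],[0,c["fy"],c["cy"]],[0,0,1]])
    q=cv2.undistortPoints(np.array(uv,float).reshape(-1,1,2),K,np.array(c["distortion"]))[:,0]
    d=np.c_[q[:,0],-q[:,1],-np.ones(len(q))]@R.from_quat(c["rotation"]).as_matrix().T
    e=np.array(c["eye"]);return e+d*((z-e[2])/d[:,2])[:,None]
''')
E
```

```text
(no output)
```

View pics/crop0.png

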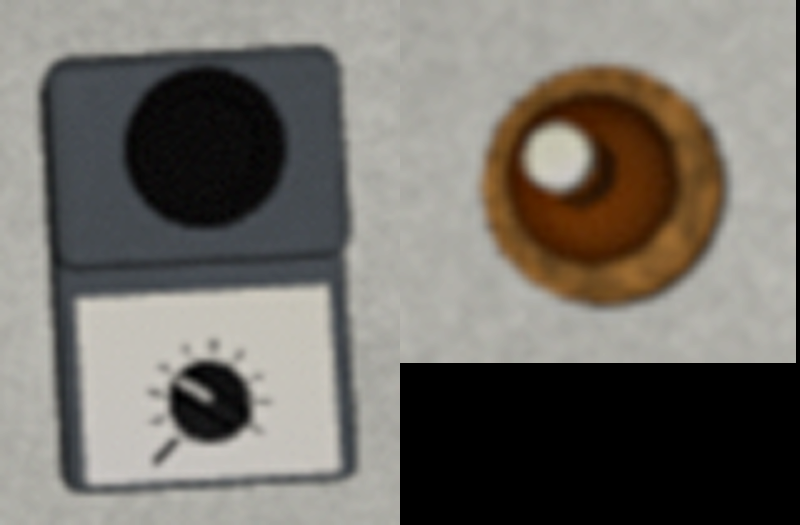

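View pics/crop1.png

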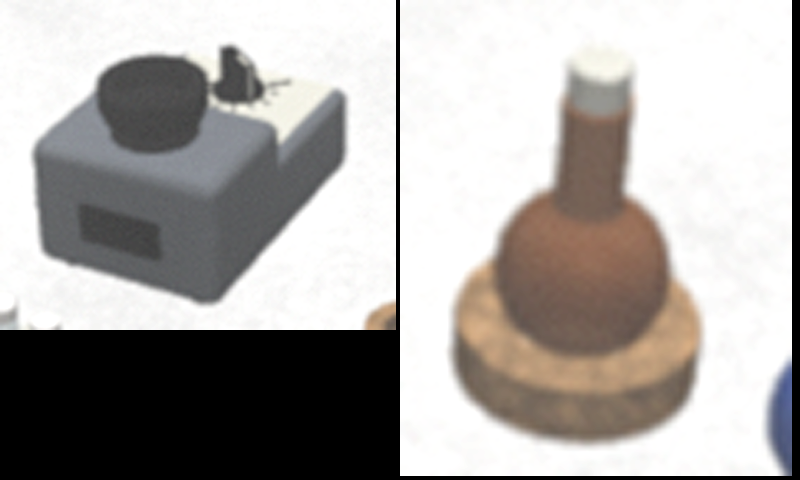

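The crops show the knob pointer at up-left, with the zero mark at down-left (crop 155,463). The flask stands upright in the large ring.

```bash
python3 - <<'E'
from h import *
from scipy.optimize import least_squares
A=lambda x,y:[325+(x+.5)/5-.5,230+(y+.5)/5-.5]
B=lambda x,y:[208+(x+.5)/6.6-.5,240+(y+.5)/6.6-.5]
S=lambda x,y:[370+(x+.5)/5.6-.5,230+(y+.5)/5.6-.5]
M=lambda x,y:[225+(x+.5)/3.3-.5,180+(y+.5)/3.3-.5]
U=lambda n,p,z:unproj(n,[p],z)[0][:2]
cup=U("top",A(205.5,148),.138);kn=U("top",A(210,402),.076);print("cup,knob",cup,kn,np.linalg.norm(cup-kn))
d=cup-kn;print("yaw cup-knob",np.arctan2(d[1],d[0]))
for p,q,z in[((82,485),(76,298),.07),((342,474),(331,286),.07)]:
    e=U("top",A(*q),z)-U("top",A(*p),z);print("yaw edge",np.arctan2(e[1],e[0]))
e=U("top",A(76,298),.07)-U("top",A(331,286),.07);print("yaw edge",np.arctan2(-e[0],e[1]))
zm=U("top",A(155,463),.07)-U("top",A(177,440),.07);print("zero mark",np.arctan2(zm[1],zm[0])-np.radians(135))
k0=U("top",A(211,399),.1);k1=U("top",A(175,377),.1);g=k1-k0;print("knob top mid",k0,"ptr",np.arctan2(g[1],g[0]))
print("scene cup",U("scene",M(153,86),.138))
print("flask top stopper",U("top",B(558,156),.135),"ring",U("top",B(605,185),.022),"bulb",U("top",B(594,180),.045))
print("scene stopper",U("scene",S(601,62),.135),"bulb",U("scene",S(584,270),.045))
E
```

```text
cup,knob [ 0.54762047 -0.11916848] [ 0.43363761 -0.12623468] 0.11420168349117536
yaw cup-knob 0.06191436405052901
yaw edge 0.03276706179753529
yaw edge 0.04830735923417241
yaw edge 0.05210989888248012
zero mark 0.018581239766837232
knob top mid [ 0.43474944 -0.12453011] ptr 1.0273494921486659
scene cup [ 0.5556728  -0.11549281]
flask top stopper [0.53780638 0.04793214] ring [0.53758797 0.03496734] bulb [0.5374372  0.03836287]
scene stopper [0.47151354 0.30433777] bulb [0.46725008 0.31058651]
```

```bash
python3 - <<'E'
from h import *
B=lambda x,y:[208+(x-400+.5)/6.6-.5,240+(y+.5)/6.6-.5]
S=lambda x,y:[370+(x-400+.5)/5.6-.5,230+(y+.5)/5.6-.5]
U=lambda n,p,z:unproj(n,[p],z)[0][:2]
print("flask top stopper",U("top",B(558,156),.135),"ring",U("top",B(605,185),.022),"bulb",U("top",B(594,180),.045))
print("scene stopper",U("scene",S(601,62),.135),"bulb",U("scene",S(584,270),.045))
s=readout.get_state();print(R.from_quat(s["tcp_rot"]).as_matrix().round(3))
E
```

```text
flask top stopper [0.53701244 0.18559226] ring [0.53673073 0.18472121] bulb [0.53659279 0.18565205]
scene stopper [0.53843305 0.18452837] bulb [0.53748019 0.18527025]
[[ 0.934  0.358 -0.   ]
 [ 0.358 -0.934  0.002]
 [ 0.    -0.002 -1.   ]]
```

Emit:
step_arm --increments '[[[14,36,0],[0,0,0.05]],[[14,36,0],[0,0,0.05]],[[14,36,0],[0,0,0.05]],[[14,36,0],[0,0,0.05]],[[14,36,0],[0,0,0.05]],[[14,36,0],[0,0,0.05]],[[14,36,0],[0,0,0.05]],[[14,36,0],[0,0,0.05]]]' --fingers 0.0 --grip_force 30

```text
time: 0.77
eef_pos: [0.3536, -0.3403, 0.2495]
tcp_rot: [0.927, 0.375, -0.0, -0.0]
contact_force: [0.2, 1.2, 0.3]
opening: 0.5
finger_force: 0.0
```

Emit:
step_arm --increments '[[[14,36,0],[0,0,0.05]],[[14,36,0],[0,0,0.05]],[[14,36,0],[0,0,0.05]],[[14,36,0],[0,0,0.05]],[[14,36,-20],[0,0,0.05]],[[11,37,-20],[0,0,0.01]],[[0,0,-30],[0,0,0]],[[0,0,0],[0,0,0]]]'

```text
time: 1.43
eef_pos: [0.4302, -0.1245, 0.1759]
tcp_rot: [0.87, 0.493, -0.003, -0.005]
contact_force: [-1.1, -0.1, -1.4]
opening: 0.501
finger_force: 0.0
```

Emit:
step_arm --increments '[[[2,0,-20],[0,0,0]],[[2,0,-20],[0,0,0]],[[0,0,-20],[0,0,0]],[[0,0,-13],[0,0,0]],[[0,0,-6],[0,0,0]],[[0,0,0],[0,0,0]]]'

```text
time: 1.93
eef_pos: [0.4366, -0.1289, 0.102]
tcp_rot: [0.872, 0.49, -0.001, -0.001]
contact_force: [-0.2, -0.5, 0.5]
opening: 0.5
finger_force: 0.0
```

Emit:
step_arm --increments '[[[0,0,0],[0,0,0]],[[0,0,0],[0,0,0]],[[0,0,0],[0,0,0]],[[0,0,0],[0,0,0]],[[0,0,0],[0,0,0]],[[0,0,0],[0,0,0]]]' --fingers -1

```text
time: 2.43
eef_pos: [0.4342, -0.1266, 0.1037]
tcp_rot: [0.871, 0.491, -0.004, -0.005]
contact_force: [-12.2, 5.4, 12.3]
opening: 0.129
finger_force: 31.9
```

Emit:
step_arm --increments '[[[-2,1,0],[0,0,0.03]],[[0,0,0],[0,0,0.08]],[[0,0,0],[0,0,0.1]],[[0,0,0],[0,0,0.1]],[[0,0,0],[0,0,0.1]],[[0,0,0],[0,0,0.1]],[[0,0,0],[0,0,0.1]],[[0,0,0],[0,0,0.08]]]'

```text
time: 3.1
eef_pos: [0.4334, -0.1264, 0.1037]
tcp_rot: [0.652, 0.758, -0.001, -0.004]
contact_force: [-8.7, 4.0, 7.5]
opening: 0.13
finger_force: 31.3
```

Emit:
step_arm --increments '[[[0,0,0],[0,0,0.1]],[[0,0,0],[0,0,0.1]],[[0,0,0],[0,0,0.1]],[[0,0,0],[0,0,0.1]],[[0,0,0],[0,0,0.1]],[[0,0,0],[0,0,0.1]],[[0,0,0],[0,0,0.08]],[[0,0,0],[0,0,0]]]'

```text
time: 3.77
eef_pos: [0.4329, -0.1267, 0.1037]
tcp_rot: [0.362, 0.932, -0.0, -0.005]
contact_force: [-10.3, 2.7, 8.9]
opening: 0.136
finger_force: 31.5
```

Emit:
step_arm --increments '[[[0,0,0],[0,0,0]],[[0,0,0],[0,0,0]]]'

```text
time: 3.93
eef_pos: [0.4329, -0.1267, 0.1037]
tcp_rot: [0.364, 0.932, -0.0, -0.005]
contact_force: [-10.6, 2.6, 8.9]
opening: 0.129
finger_force: 31.5
```

Emit:
step_arm --increments '[[[0,0,0],[0,0,0]],[[0,0,0],[0,0,0]],[[0,0,0],[0,0,0]],[[0,0,0],[0,0,0]],[[0,0,15],[0,0,0]],[[0,0,30],[0,0,0]],[[0,0,30],[0,0,0]],[[0,20,20],[0,0,0]]]' --fingers 0.5

```text
time: 4.6
eef_pos: [0.4369, -0.1096, 0.2011]
tcp_rot: [0.366, 0.931, -0.001, 0.003]
contact_force: [0.8, -0.7, 1.4]
opening: 0.751
finger_force: 0.0
```

Emit:
step_arm --increments '[[[8,30,0],[0,0,-0.1]],[[10,35,0],[0,0,-0.12]],[[10,35,0],[0,0,-0.12]],[[10,35,0],[0,0,-0.12]],[[10,35,0],[0,0,-0.12]],[[10,35,0],[0,0,-0.12]],[[10,25,0],[0,0,-0.1]],[[0,0,0],[0,0,-0.03]]]'

```text
time: 5.27
eef_pos: [0.5012, 0.1124, 0.1983]
tcp_rot: [0.692, 0.722, 0.001, 0.0]
contact_force: [-0.4, -1.4, 0.1]
opening: 0.746
finger_force: 0.0
```

```bash
python3 - <<'E'
from h import *
t=cams.read_camera("top")[:,:,::-1].copy(); s=cams.read_camera("scene")[:,:,::-1].copy()
a=cv2.resize(t[230:335,325:405],None,fx=5,fy=5,interpolation=cv2.INTER_CUBIC)
b=cv2.resize(s[180:280,225:345],None,fx=3.3,fy=3.3,interpolation=cv2.INTER_CUBIC)
o=np.zeros((525,800,3),np.uint8);o[:,:400]=cv2.convertScaleAbs(a,alpha=1.6);o[:330,400:796]=cv2.convertScaleAbs(b,alpha=1.6)
cv2.imwrite("pics/knob1.png",o);cv2.imwrite("pics/s1.png",s)
print(readout.get_state()["eef_pos"])
E
```

```text
[0.50025647 0.10974375 0.19778097]
```

View pics/knob1.png

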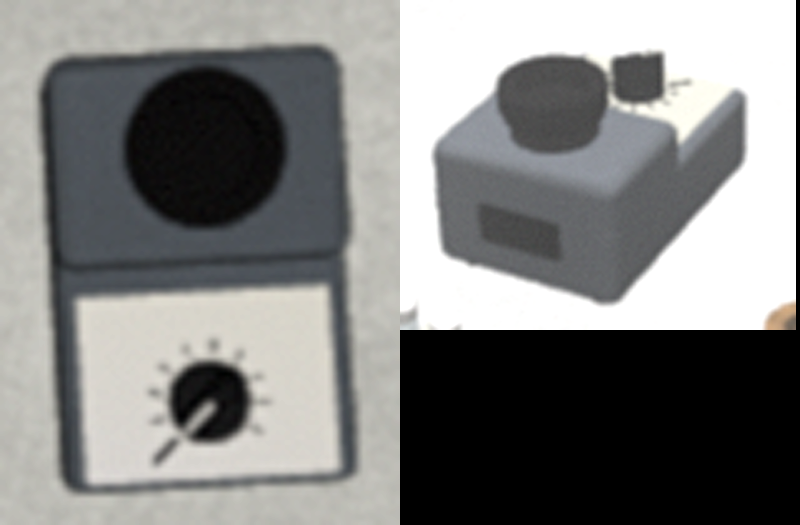

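The pointer now lies on the zero mark. Next is the flask.

Emit:
step_arm --increments '[[[12,25,0],[0,0,-0.04]],[[12,25,0],[0,0,0]],[[13,25,0],[0,0,0]],[[0,0,0],[0,0,0]],[[0,0,0],[0,0,0]]]'

```text
time: 5.78
eef_pos: [0.5372, 0.1837, 0.1976]
tcp_rot: [0.706, 0.708, -0.0, 0.0]
contact_force: [-0.1, -0.2, 1.0]
opening: 0.752
finger_force: 0.0
```

```bash
python3 - <<'E'
from h import *
s=readout.get_state();print(s["eef_pos"],s["contact_force"],R.from_quat(s["tcp_rot"]).as_matrix().round(3))
E
```

```text
[0.53724971 0.18367526 0.19764125] [-0.13253427 -0.15302685  0.95629111] [[-0.004  1.    -0.   ]
 [ 1.     0.004 -0.   ]
 [-0.    -0.    -1.   ]]
```

Emit:
step_arm --increments '[[[0,1,-25],[0,0,0]],[[0,0,-25],[0,0,0]],[[0,0,-25],[0,0,0]],[[0,0,-15],[0,0,0]],[[0,0,-8],[0,0,0]],[[0,0,0],[0,0,0]],[[0,0,0],[0,0,0]]]'

```text
time: 6.37
eef_pos: [0.5371, 0.1838, 0.1001]
tcp_rot: [0.707, 0.708, -0.0, 0.0]
contact_force: [0.4, -0.8, 0.6]
opening: 0.746
finger_force: 0.0
```

Emit:
step_arm --increments '[[[0,0,0],[0,0,0]],[[0,0,0],[0,0,0]],[[0,0,0],[0,0,0]],[[0,0,0],[0,0,0]],[[0,0,0],[0,0,0]],[[0,0,0],[0,0,0]],[[0,0,0],[0,0,0]]]' --fingers -1 --grip_force 40

```text
time: 6.95
eef_pos: [0.5375, 0.1848, 0.1009]
tcp_rot: [0.706, 0.708, 0.0, 0.0]
contact_force: [-2.4, -1.1, 6.1]
opening: 0.281
finger_force: 39.3
```

Emit:
step_arm --increments '[[[0,0,0],[0,0,0]],[[0,0,5],[0,0,0]],[[0,0,15],[0,0,0]],[[0,0,25],[0,0,0]],[[0,0,30],[0,0,0]],[[0,0,30],[0,0,0]],[[0,0,30],[0,0,0]],[[0,0,20],[0,0,0]]]' --grip_force 70

```text
time: 7.62
eef_pos: [0.5375, 0.1848, 0.2575]
tcp_rot: [0.706, 0.708, 0.001, 0.001]
contact_force: [0.2, 0.4, -1.5]
opening: 0.274
finger_force: 68.6
```

Emit:
step_arm --increments '[[[0,0,5],[0,0,0]],[[0,0,0],[0,0,0]],[[0,0,0],[0,0,0]]]'

```text
time: 7.87
eef_pos: [0.5362, 0.1845, 0.258]
tcp_rot: [0.706, 0.708, -0.001, -0.001]
contact_force: [0.1, 0.6, -1.1]
opening: 0.274
finger_force: 68.6
```

```bash
python3 - <<'E'
from h import *
s=readout.get_state();p=s["eef_pos"];print(p)
ims=[]
for n in("scene","top"):
    im=cams.read_camera(n)[:,:,::-1].copy(); u=proj(n,p)[0]; print(n,u)
    P=np.array([p+[0,0,d] for d in(.036,.02,-.054,-.086)]);print(proj(n,P))
    x,y=u.astype(int);ims.append(cv2.convertScaleAbs(cv2.resize(im[max(y-50,0):y+50,x-40:x+40],(400,500),interpolation=cv2.INTER_CUBIC),alpha=1.6)); print(x-40,y-50)
cv2.imwrite("pics/lift.png",np.hstack(ims))
E
```

```text
[0.53619718 0.18450458 0.25795746]
scene [411.3162707 183.3130469]
[[413.02538105 165.23378795]
 [412.25822453 173.35608208]
 [408.86361592 209.15698428]
 [407.46974377 223.79216611]]
371 133
top [223.17294012 258.01048022]
[[220.22924989 256.15244172]
 [221.56042474 256.99268082]
 [227.2622529  260.59149402]
 [229.5188421  262.01569773]]
183 208
```

View pics/lift.png

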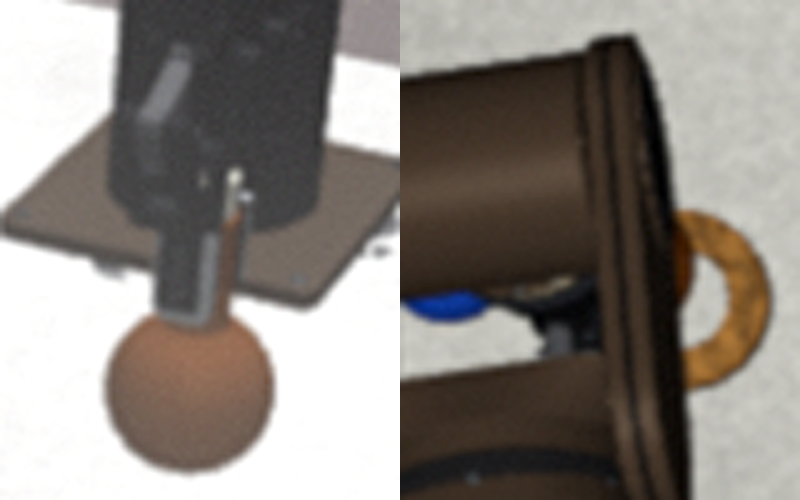

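The flask hangs straight in the fingers: its bulb is at scene pixel (409,211), against an expected (409,209). The ring stayed on the bench. I'll refine the cup position before placing.

```bash
python3 - <<'E'
from h import *
a=np.linspace(0,2*np.pi,200)
def ext(n,x,y):
    p=proj(n,np.c_[x+.037*np.cos(a),y+.037*np.sin(a),np.full(200,.138)]);return np.r_[p.min(0),p.max(0)].round(1)
print("meas scene 254.3 196.3 287.7 | top",[325+(125.5)/5-.5,230+67.5/5-.5,325+286.5/5-.5,230+228.5/5-.5])
for c in[(.5476,-.1192),(.5486,-.1221),(.552,-.120)]:print(c,ext("scene",*c),ext("top",*c))
E
```

```text
meas scene 254.3 196.3 287.7 | top [349.6, 243.0, 381.8, 275.2]
(0.5476, -0.1192) [254.4 195.4 288.9 212.4] [349.4 243.1 382.  275.5]
(0.5486, -0.1221) [253.  195.3 287.5 212.3] [350.7 242.6 383.3 275. ]
(0.552, -0.12) [252.9 196.2 287.5 213.2] [349.8 241.1 382.3 273.5]
```

Emit:
step_arm --increments '[[[0,-5,0],[0,0,0]],[[0,-15,0],[0,0,0]],[[1,-25,0],[0,0,0]],[[2,-30,0],[0,0,0]],[[2,-30,0],[0,0,0]],[[2,-30,0],[0,0,0]],[[2,-30,0],[0,0,0]],[[1,-30,0],[0,0,0]]]'

```text
time: 8.63
eef_pos: [0.5463, -0.012, 0.2582]
tcp_rot: [0.706, 0.708, -0.001, -0.001]
contact_force: [-0.0, 0.8, -1.4]
opening: 0.271
finger_force: 68.6
```

Emit:
step_arm --increments '[[[1,-30,0],[0,0,0]],[[1,-30,0],[0,0,0]],[[0,-25,0],[0,0,0]],[[0,-15,0],[0,0,0]],[[0,-9,0],[0,0,0]],[[0,0,0],[0,0,0]],[[0,0,0],[0,0,0]],[[0,0,0],[0,0,0]]]'

```text
time: 9.3
eef_pos: [0.5488, -0.1185, 0.2592]
tcp_rot: [0.706, 0.708, 0.0, -0.001]
contact_force: [-0.4, 0.2, -1.3]
opening: 0.272
finger_force: 68.6
```

Emit:
step_arm --increments '[[[0,-2,-5],[0,0,0]],[[0,0,-8],[0,0,0]],[[0,0,-8],[0,0,0]],[[0,0,-6],[0,0,0]],[[0,0,-4],[0,0,0]],[[0,0,-3],[0,0,0]],[[0,0,-2],[0,0,0]],[[0,0,0],[0,0,0]]]'

```text
time: 9.97
eef_pos: [0.5488, -0.1213, 0.2232]
tcp_rot: [0.706, 0.708, -0.0, -0.0]
contact_force: [-0.2, -0.6, -1.7]
opening: 0.276
finger_force: 68.6
```

Emit:
step_arm --increments '[[[0,0,-1],[0,0,0]],[[0,0,-1],[0,0,0]],[[0,0,-1],[0,0,0]],[[0,0,-1],[0,0,0]],[[0,0,0],[0,0,0]]]'

```text
time: 10.38
eef_pos: [0.5489, -0.1214, 0.2196]
tcp_rot: [0.706, 0.708, -0.0, -0.0]
contact_force: [0.1, -0.2, -1.0]
opening: 0.278
finger_force: 68.6
```

Emit:
step_arm --increments '[[[0,0,-1],[0,0,0]],[[0,0,-1],[0,0,0]],[[0,0,-1],[0,0,0]],[[0,0,0],[0,0,0]]]'

```text
time: 10.72
eef_pos: [0.5488, -0.1214, 0.2164]
tcp_rot: [0.706, 0.708, -0.0, -0.0]
contact_force: [-0.1, 0.1, -2.0]
opening: 0.275
finger_force: 68.6
```

Emit:
step_arm --increments '[[[0,0,-1],[0,0,0]],[[0,0,-1],[0,0,0]],[[0,0,0],[0,0,0]]]'

```text
time: 10.97
eef_pos: [0.549, -0.1213, 0.2148]
tcp_rot: [0.706, 0.708, 0.0, -0.0]
contact_force: [-0.5, -0.2, -0.8]
opening: 0.272
finger_force: 68.6
```

Emit:
step_arm --increments '[[[0,0,-1],[0,0,0]],[[0,0,-1],[0,0,0]],[[0,0,0],[0,0,0]]]'

```text
time: 11.22
eef_pos: [0.5491, -0.1213, 0.2136]
tcp_rot: [0.706, 0.708, 0.0, 0.0]
contact_force: [-2.9, 1.1, 3.7]
opening: 0.275
finger_force: 68.9
```

Emit:
step_arm --increments '[[[0,0,-1],[0,0,0]],[[0,0,-1],[0,0,0]],[[0,0,0],[0,0,0]]]'

```text
time: 11.47
eef_pos: [0.5491, -0.1214, 0.2113]
tcp_rot: [0.706, 0.708, 0.0, 0.0]
contact_force: [-2.3, 0.7, 5.5]
opening: 0.276
finger_force: 69.0
```

Emit:
step_arm --increments '[[[-1,0.5,-1],[0,0,0]],[[0,0,-1],[0,0,0]],[[0,0,0],[0,0,0]]]'

```text
time: 11.72
eef_pos: [0.5488, -0.121, 0.21]
tcp_rot: [0.706, 0.708, 0.001, 0.001]
contact_force: [-1.1, 1.4, 5.4]
opening: 0.274
finger_force: 69.1
```

Emit:
step_arm --increments '[[[0,0,-1],[0,0,0]],[[0,0,-1],[0,0,0]],[[0,0,0],[0,0,0]]]'

```text
time: 11.97
eef_pos: [0.5488, -0.1211, 0.2083]
tcp_rot: [0.706, 0.708, 0.001, 0.001]
contact_force: [-1.9, 2.6, 7.9]
opening: 0.273
finger_force: 69.1
```

Emit:
step_arm --increments '[[[0,0,-1],[0,0,0]],[[0,0,-1],[0,0,0]],[[0,0,0],[0,0,0]]]'

```text
time: 12.22
eef_pos: [0.5489, -0.1211, 0.2067]
tcp_rot: [0.706, 0.708, 0.001, 0.001]
contact_force: [-2.5, 1.6, 9.4]
opening: 0.272
finger_force: 69.4
```

Emit:
step_arm --increments '[[[0,0,-1],[0,0,0]],[[0,0,-1],[0,0,0]],[[0,0,0],[0,0,0]]]'

```text
time: 12.47
eef_pos: [0.5489, -0.1211, 0.2051]
tcp_rot: [0.706, 0.708, 0.001, 0.001]
contact_force: [-2.4, 1.8, 10.2]
opening: 0.273
finger_force: 69.6
```

Emit:
step_arm --increments '[[[0,0,-1],[0,0,0]],[[0,0,0],[0,0,0]],[[0,0,0],[0,0,0]]]'

```text
time: 12.72
eef_pos: [0.549, -0.1211, 0.2044]
tcp_rot: [0.706, 0.708, 0.001, 0.001]
contact_force: [-3.3, 2.6, 10.7]
opening: 0.275
finger_force: 69.7
```

Emit:
step_arm --increments '[[[0,0,-1],[0,0,0]],[[0,0,0],[0,0,0]],[[0,0,0],[0,0,0]]]'

```text
time: 12.97
eef_pos: [0.549, -0.1211, 0.2039]
tcp_rot: [0.706, 0.708, 0.001, 0.001]
contact_force: [-3.4, 2.6, 12.9]
opening: 0.275
finger_force: 70.1
```

Emit:
step_arm --increments '[[[0,0,-1],[0,0,0]],[[0,0,0],[0,0,0]],[[0,0,0],[0,0,0]],[[0,0,0],[0,0,0]],[[0,0,0],[0,0,0]],[[0,0,0],[0,0,0]]]'

```text
time: 13.47
eef_pos: [0.5491, -0.1211, 0.2038]
tcp_rot: [0.706, 0.708, 0.001, 0.001]
contact_force: [-4.7, 2.4, 15.5]
opening: 0.276
finger_force: 70.5
```

```bash
python3 - <<'E'
from h import *
s=readout.get_state();print(s["eef_pos"],s["contact_force"])
im=cams.read_camera("scene")[:,:,::-1]
c=cv2.convertScaleAbs(cv2.resize(im[130:280,225:345],(480,600),interpolation=cv2.INTER_CUBIC),alpha=1.6);cv2.imwrite("pics/end.png",c)
q=np.array([.549,-.121,0])
P=proj("scene",[q+[0,0,z] for z in(.128,.117+.032,.117+.106)]);print(((P-[225,130])*4).round())
E
```

```text
[ 0.54911576 -0.12114801  0.20377485] [-4.73267799  2.39007513 15.47947353]
[[183. 311.]
 [181. 277.]
 [174. 152.]]
```

View pics/end.png

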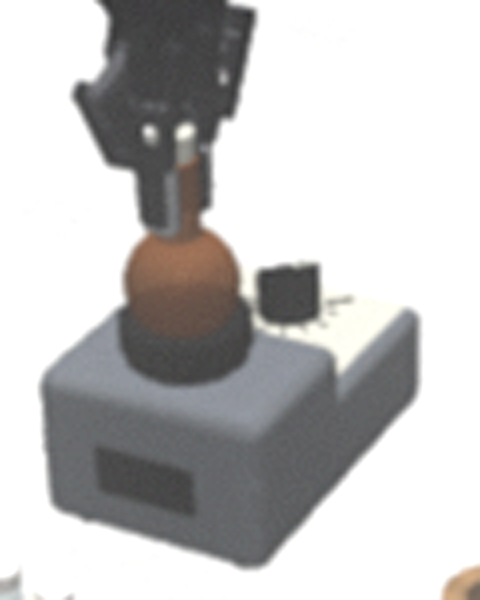

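The flask is upright and centred in the cup (bulb at crop x 182, rim centre at about 186). Force rose sharply with no further sinking, so the cup is at its bottom stop.

```bash
python3 -c "from plant import sign_off; print(sign_off())"
```

```text
the job is handed in; nothing more can be done
None
```

I handed the job in with the knob pointer on the zero mark and the flask upright in the mixer cup. It is pressed to the bottom stop at about 17 N and still gripped by the neck. The sign-off gave no verdict.

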